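Find the heavy side of a balance wheel and hold it down

TASK

The wheel on the balancing stand looks even, but one side of it is heavier. Loosen the red clamp knob on top of the stand all the way (anticlockwise from above), turn the wheel by its black crank handle at least half-way round and feel where it is heavy, then bring the heavy side straight down and finish still gripping the crank handle, with the wheel held still there and the clamp left loose. Leave the other things on the bench where they are.

Things in the scene. Friction and masses are not known exactly. Their poses are not given: they have to be found in the camera images.
- stand: Balancing stand, fixed to the bench: dark base plate 240 x 170 x 14 mm, grey pillar and bearing housing (110 mm along x, 64 mm wide, top 175 mm high). Origin: centre of the base's underside. Its -x axis is the front, towards the robot; the wheel's level axle runs along its x axis, 140 mm above the bench.
- wheel_centre (a point): Centre of the aluminium wheel with blue face (130 mm diameter, 28 mm thick, upright) on the axle, 30 mm in front of the stand's origin, 140 mm above the bench. Its unseen heavy side, when level with the axle, adds 0.15 to 0.22 N m (3 to 4.5 N at the handle) to the drag on its way up and takes as much off on its way down.
- crank_grip: Black crank handle (origin: its middle): a round sleeve, 18 mm diameter, 56 mm long, in front of the wheel, parallel to the axle and 50 mm from the axle; its middle is 52 mm in front of the wheel's face. The sleeve spins freely on its pin, so, gripped from above across its sides, it can be led round the whole circle without turning the tool.
- wheel (a joint): Turn of the wheel (rad, any number of turns). At 0 the crank handle is straight above the axle; it grows clockwise as seen from the front (the robot's side), the handle going from the top towards the stand's -y side. Where the heavy side lies relative to it differs every time. While the clamp is tight the wheel is braked hard; loose, it turns stiffly (steady drag about 0.25 N m, 5 N at the handle) and stays where it is left.
- feeler: A small sprung test pin hidden inside the bearing housing, under the axle, 30 mm behind the stand's origin; it moves less than 1 mm. The unseen core of the wheel touches it only while the heavy side is within 0.3 rad of straight down. It cannot be seen or felt at the handle; only the judge reads it.
- clamp_bar (a point): Middle of the red bar of the clamp knob, 220 mm above the bench on the bearing housing, 60 mm behind the stand's origin. The bar is 56 mm long, 14 mm thick and 24 mm high; the knob turns about the vertical.
- clamp (a joint): Turn of the clamp knob (rad): 0 is fully tight, growing anticlockwise as seen from above to the stop at 1.4, fully loose. The bar's long direction is at (value - 0.65) rad from the stand's x axis. It stays where it is left and takes about 0.15 N m to turn; the brake is off from about 0.4 on.
- pipette: White hand pipette lying on the bench, 221 mm long, to be left alone. Origin: on the bench below its middle.
- tape_roll: Roll of cream label tape, 73 mm across, 19 mm high, lying flat, to be left alone. Origin: centre of its underside.
- filter_box: Flat blue and white box, 118 x 118 x 34 mm, to be left alone. Origin: centre of its underside.
- marker_blue: White marker with blue cap, 128 mm long, to be left alone. Origin: on the bench below its middle.
- dish: Small round clear dish, 58 mm across, 14 mm high, to be left alone. Origin: centre of its underside.

How it is judged (in metres and radians):
On the way, in this order (a step that is already met when the one before it is completed fails the run):
1. the clamp knob is turned loose (past 1.2 rad) (value of joint clamp above 1.2 rad), for 0.1 s.
2. the crank handle has been led about half-way round the wheel from where it stood, by the fingers (distance of crank_grip from where it was at the start of the episode above 0.09 m and contact force between the fingers and crank_grip above 0.5 N).
At the end, for the whole second after the job is handed in: The wheel's heavy side is within 0.3 rad (17 degrees) of straight down (its test pin is touched with over 0.1 N), the wheel is still (under 0.1 rad/s), the fingers grip the crank handle (over 2 N, grasp point within 40 mm of its middle), and the clamp is still loose (over 1.1 rad) (contact force between feeler and anything else above 0.1 N and contact force between the fingers and crank_grip above 2 N and velocity of joint wheel between -0.1 and 0.1 rad/s and value of joint clamp above 1.1 rad and distance between the grasp point and crank_grip below 0.04 m); the arm keeps its last pose, push and grip.
It fails at once if a thing on the bench beside the stand is displaced by more than 25 mm (distance of any of pipette, tape_roll, filter_box, marker_blue, dish from where it was at the start of the episode above 0.025 m).
It also fails if it takes over 72 s, if anything falls off the work surface, if the arm or the gripper's body presses on something with over 40 N, if the wrist force passes 120 N, or if a joint passes its speed limit or range.

ROBOT

A 6-joint arm with a two-finger parallel gripper is mounted at the origin on a cart in front of the work surface, level with it; the furniture and walls round the work are solid. World frame = base frame: x ahead of the robot, y to its left, z up, the work surface at z = 0. Lengths are in mm, angles in rad, forces in N, time in s.
With the tool pointing down it reaches from about 275 to 750 mm from the base axis. Payload 10.2 kg.
Tool frame: the origin (TCP) lies at the centre of the arm's flange, where the gripper is bolted on; the fingertips stand ctrl.tip_reach ahead of it and the grasp point (between the pads) lies 155 mm ahead of it (ctrl.tip_reach is the distance from the TCP to the fingertips, in mm); z points along the fingers, y is the direction in which the jaws open and shut (so a half turn about z gives the same grasp; the last joint's range is limited). The gripper opens to 85 mm and grips with 20 to 120 N. Pads are 22 mm wide; open, the fingers measure 114 mm over their backs; the gripper's body (76 mm by 85 mm) begins 54 mm behind the grasp point. The pads swing forward as they close: fully open they stand 13 mm farther back than shut.
Start: joints at [-1.414, 0.313, 1.498, -0, 1.331, -0.223], TCP at [194.624, -487.6, 404.694] pointing down, gripper open.
Joint ranges: [-2.94, 2.94], [-0.97, 2.17], [0.19, 2.56], [-1.23, 4.37], [0.02, 3.11], [-2.88, 2.88]. Speed limits (rad/s): [2.39, 2.39, 3.01, 3.14, 3.14, 3.14].

INTERFACE

Orientations are given as a unit quaternion [w, x, y, z].
In Python, from rig import ctrl, viewer gives the robot as it stands.
- The arm moves only by the tool drive_tool, never from a script. Its argument "rows" is a list that holds one entry, the list of rows, each a list of 6 numbers: the shift along the world's x, y, z normalised to -1 to 1, where 1 is 0.1 m, then the turn, a rotation vector about the world's x, y, z normalised to -1 to 1, where 1 is 90 degrees. A call has 1 to 10 rows; each row is the pose to reach, as a shift and turn from the pose measured when the call began; what a row does not reach only later rows make up. A row lasts 1/8 s, in which the tool goes at most 62.5 mm and 10.7 degrees, less where a joint would pass 70% of its speed; a pose out of reach is approached as far as the arm can. A call with a number of a shift or a turn outside -1 to 1 is refused whole. A call with a gripper value outside its range is refused whole. "fingers" is the opening, from -1 (shut) to 1 (fully open), set as the call begins (left out, the last holds). The fingers move at their own pace and stop on an object; "force" is the grip in N (left out, the last holds). Time passes only in rows, so rows that repeat a pose let the fingers close. It gives the time, the measured TCP pose, the force and the opening at its end, in the units of the state.
- ctrl.sense(): the state, without advancing time (a new reading comes with each control period).
- viewer.capture(name): name is "scene" or "top" or "wrist"; returns the picture (420x560x3 uint8, red, green, blue); there is no depth.
- viewer.calibration(name): a dict with "mtx" (3x3 intrinsics, pixels), "extrinsics" (4x4, takes a point from camera to world coordinates). Camera axes: x right, y up, looking along -z (the intrinsics and any distortion apply to the point x, -y, -z); pixel columns grow to the right and rows downward; lengths in mm; the calibration is good to about 2 mm. A picture is of the moment at which its call begins: read the wrist's pose just before it. calibration takes no time and is no camera call; for the wrist camera it gives the pose at the moment of the call.
- ctrl.finish_job(): hands the job in, once; it reports no verdict.
The state is a dict: "time_s": time; "joints": joint angles; "dq": joint speeds; "tau": joint torques, N m; "eef_pos": TCP position; "ee_rot": TCP orientation; "force": force on the tool from outside, world axes, zero at the start; "wrist_torque": the same for the moment, N m; "grip_width": opening from 0.0 (shut) to 1.0 (fully open).
Only numpy, scipy, OpenCV 4.12 (cv2) and the standard library are available. Lean on these libraries where they do the work, as an engineer would, in place of code of your own. Each camera call takes 0.05 s, during which the arm holds its last target.

## Working session

There is one attempt and no reset: what is moved stays moved. The work goes in short steps, Python scripts to look and compute and a tool call to move; the robot and the scene stay as the last step left them, time stands still between calls to the robot, and variables do not carry over. Pictures are saved under pics/ and viewed, and the job is handed in when it is done.

Besides the shell and the picture viewer there is one more tool, called in YAML: its name, and indented under it one key for each argument. drive_tool: Moves the arm, as the interface text tells. Scaled input: -1 to 1 covers 0.1 m each way for a shift and 90 degrees each way for a turn. Its arguments: {"type":"object","properties":{"rows":{"type":"array","items":{"type":"array","items":{"type":"array","items":{"type":"number"}}}},"fingers":{"type":"number"},"force":{"type":"number"}},"required":["rows"]}

```bash
ls; mkdir -p pics
python3 - <<'E'
from rig import ctrl, viewer
import cv2
s=ctrl.sense(); print(s, ctrl.tip_reach)
for n in("scene","top"):
    im=viewer.capture(n); cv2.imwrite(f"pics/{n}0.png",im[:,:,::-1]); c=viewer.calibration(n); print(n,c)
E
```

```text
pics
{'time_s': 0.0, 'joints': array([-1.41435656e+00,  3.13448734e-01,  1.49845244e+00,  1.00681593e-06,
        1.33097524e+00, -2.23397061e-01]), 'dq': array([-1.07244414e-03, -3.96890663e-05,  7.91813142e-04, -5.81862050e-04,
        1.21552565e-04, -8.85227188e-04]), 'tau': array([ 2.53207996e-03, -4.12272906e+01, -2.59742528e+01, -6.84346037e-05,
        4.12836845e-03, -1.30958583e-05]), 'eef_pos': array([ 194.63757939, -487.54452825,  404.1297935 ]), 'ee_rot': array([-6.41504089e-04,  9.82019460e-01,  1.88778621e-01,  2.19739134e-05]), 'force': array([ 0.30577633, -0.17690039, -0.0685258 ]), 'wrist_torque': array([-0.07938315, -0.04955285, -0.00837081]), 'grip_width': 0.99787230015513} 173.4
scene {'mtx': array([[488.4008686 ,   0.        , 286.3060266 ],
       [  0.        , 488.4008686 , 217.73790099],
       [  0.        ,   0.        ,   1.        ]]), 'extrinsics': array([[ 9.67292911e-01,  1.92920410e-01, -1.64700148e-01,
         3.05575457e+02],
       [-2.53423948e-01,  7.06851189e-01, -6.60407223e-01,
        -8.34530610e+02],
       [-1.09875364e-02,  6.80546187e-01,  7.32622796e-01,
         1.10613403e+03],
       [ 0.00000000e+00,  0.00000000e+00,  0.00000000e+00,
         1.00000000e+00]])}
top {'mtx': array([[529.17086197,   0.        , 278.54779817],
       [  0.        , 529.17086197, 213.72969745],
       [  0.        ,   0.        ,   1.        ]]), 'extrinsics': array([[ 2.12394516e-02,  9.97090396e-01, -7.32094862e-02,
         3.98521664e+02],
       [-9.99653366e-01,  2.23193328e-02,  1.39640783e-02,
         2.80484229e+01],
       [ 1.55574352e-02,  7.28875199e-02,  9.97218820e-01,
         1.48421383e+03],
       [ 0.00000000e+00,  0.00000000e+00,  0.00000000e+00,
         1.00000000e+00]])}
```

View pics/scene0.png

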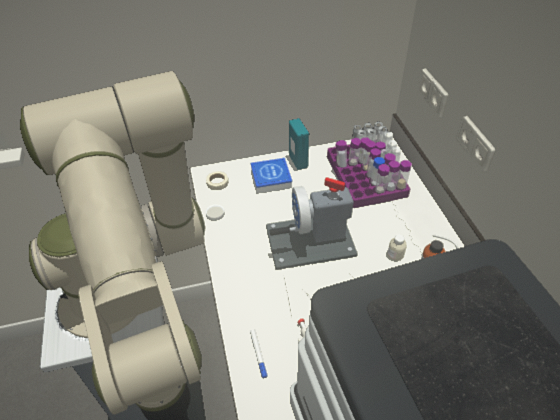

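View pics/top0.png

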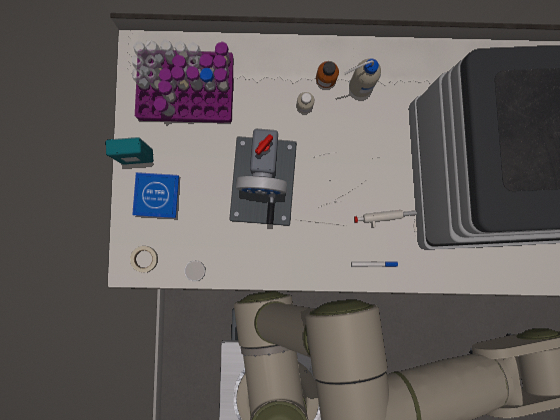

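```bash
cat > h.py <<'E'
import numpy as np, cv2
from rig import ctrl, viewer
def ray(c,u,v):
    K=c["mtx"];E=c["extrinsics"]
    d=np.linalg.inv(K)@np.array([u,v,1.]);d=np.array([d[0],-d[1],-d[2]])
    return E[:3,3],E[:3,:3]@d
def onz(c,u,v,z):
    o,d=ray(c,u,v);return o+d*(z-o[2])/d[2]
def onx(c,u,v,x):
    o,d=ray(c,u,v);return o+d*(x-o[0])/d[0]
def proj(c,p):
    E=c["extrinsics"];q=E[:3,:3].T@(np.asarray(p)-E[:3,3]);q=np.array([q[0],-q[1],-q[2]]);q=c["mtx"]@q;return q[:2]/q[2]
def red(im):
    h=cv2.cvtColor(im,cv2.COLOR_RGB2HSV);m=((h[...,0]<8)|(h[...,0]>172))&(h[...,1]>150)&(h[...,2]>80)
    return m.astype(np.uint8)
def big(m,n=3):
    k,l,s,c=cv2.connectedComponentsWithStats(m);o=np.argsort(-s[1:,4])[:n]+1
    return [(s[i],c[i],l==i) for i in o]
E
python3 - <<'E'
from h import *
im=cv2.imread("pics/top0.png")[:,:,::-1];c=viewer.calibration("top")
m=red(im)
for s,ce,l in big(m):
    ys,xs=np.nonzero(l); r=cv2.minAreaRect(np.stack([xs,ys],1).astype(np.float32)); print(s,ce,r, onz(c,*ce,230))
    bp=[onz(c,*p,232)[:2].round(1) for p in cv2.boxPoints(r)]; print(bp)
cr=im[120:240,215:310]
cv2.imwrite("pics/topc.png",cv2.resize(cr,None,fx=6,fy=5,interpolation=cv2.INTER_CUBIC)[:,:,::-1])
im=cv2.imread("pics/scene0.png"); cv2.imwrite("pics/scenec.png",cv2.resize(im[165:275,255:365],None,fx=5,fy=5,interpolation=cv2.INTER_CUBIC))
E
```

```text
[255 134  18  20 132] [263.3030303  143.54545455] ((263.0941467285156, 143.22354125976562), (6.507914066314697, 22.777700424194336), 40.601295471191406) [658.5581604   50.63816646 230.        ]
[array([642.5,  74.4]), array([685.3,  39.9]), array([675.3,  27.8]), array([632.6,  62.3])]
[264 144   6   7  18] [267.         147.55555556] ((267.0000305175781, 147.50001525878906), (2.1213202476501465, 7.77817440032959), 45.0) [649.04204583  41.55166986 230.        ]
[array([643.7,  49.8]), array([657.4,  36.9]), array([653.8,  33.3]), array([640.2,  46.1])]
[355 217   3   5  13] [355.84615385 219.23076923] ((356.0, 219.0), (4.0, 2.0), 90.0) [ 481.58970201 -173.76865229  230.        ]
[array([ 486.7, -171.4]), array([ 486.8, -176.1]), array([ 477.3, -176.2]), array([ 477.2, -171.5])]
```

View pics/topc.png

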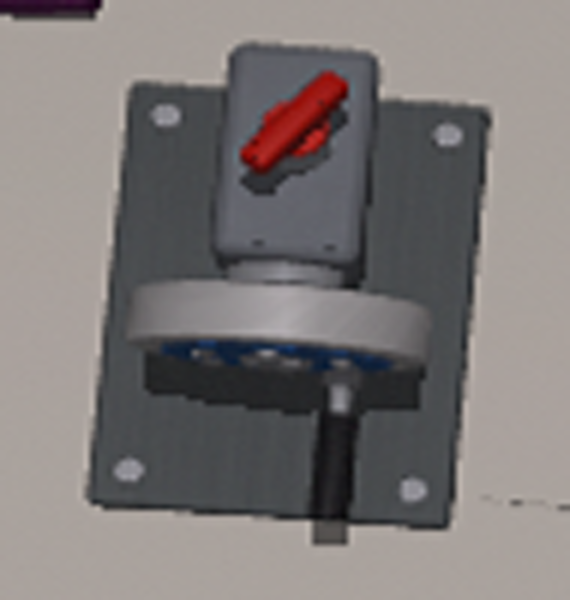

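View pics/scenec.png

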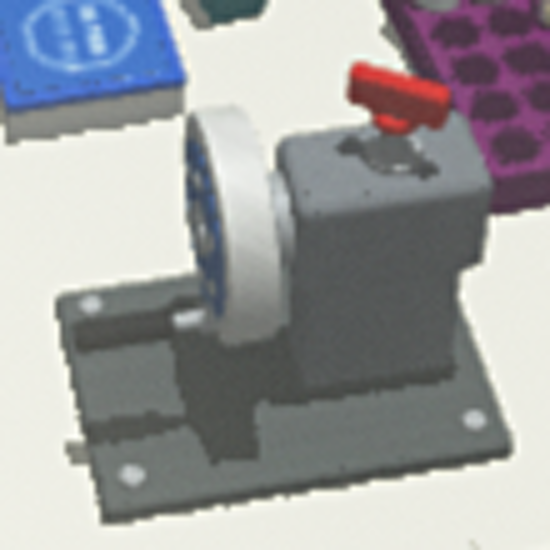

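Run:
```python
from h import *
c=viewer.calibration("top");s=viewer.calibration("scene")
P=[onz(c,215+u/6,120+v/5,14) for u,v in((132,85),(490,108),(447,527),(90,500))]
for p in P: print(p.round(1))
P=np.array(P);ce=P.mean(0);ax=((P[0]+P[1])-(P[2]+P[3]))/2;print(ce,np.linalg.norm(ax),np.linalg.norm(P[0]-P[1]));
# scene base corners: left (57,297) top right? bottom (103,522), right (512,452)
for u,v in((57,297),(103,522),(512,452)): print('sc',onz(s,255+u/5,165+v/5,14).round(1))
yaw=np.arctan2(ax[1],ax[0]);print('yaw',yaw)
R=np.array([[np.cos(yaw),-np.sin(yaw)],[np.sin(yaw),np.cos(yaw)]])
def W(x,y,z): return np.r_[ce[:2]+R@[x,y],z]
print('knob',W(60,0,220), proj(c,W(60,0,232)), 'seen ~263,143')
for ph in np.arange(0,6.28,.3):
    a=[W(-30-14-24-q,-50*np.sin(ph),140+50*np.cos(ph)) for q in(0,28,56)]
    print(round(ph,2),*[((proj(c,p)-[215,120])*[6,5]).round(0) for p in a[::2]],*[((proj(s,p)-[255,165])*5).round(0) for p in a[::2]])
```

```text
[720.2 128.9  14. ]
[711.2 -39.2  14. ]
[474.6 -23.7  14. ]
[486. 142.  14.]
[597.97449329  51.99734651  14.        ] 235.83577542696278 168.35582533142625
sc [486.2 139.2  14. ]
sc [472.7 -31.8  14. ]
sc [709.  -44.6  14. ]
yaw -0.06077755953347846
knob [657.86371004  48.35293759 220.        ] [264.23942938 143.68349517] seen ~263,143
0.0 [270. 392.] [259. 506.] [159. 171.] [ 55. 186.]
0.3 [306. 395.] [295. 509.] [165. 193.] [ 60. 209.]
0.6 [339. 399.] [328. 512.] [170. 220.] [ 65. 235.]
0.9 [365. 403.] [354. 515.] [174. 248.] [ 69. 264.]
1.2 [383. 406.] [372. 517.] [177. 275.] [ 73. 291.]
1.5 [390. 410.] [379. 519.] [179. 298.] [ 75. 314.]
1.8 [386. 412.] [376. 521.] [178. 315.] [ 75. 331.]
2.1 [373. 414.] [362. 521.] [176. 324.] [ 75. 340.]
2.4 [351. 415.] [341. 521.] [173. 326.] [ 72. 341.]
2.7 [323. 414.] [312. 520.] [169. 319.] [ 69. 335.]
3.0 [291. 413.] [280. 518.] [164. 306.] [ 65. 321.]
3.3 [257. 410.] [246. 516.] [158. 286.] [ 60. 301.]
3.6 [224. 407.] [213. 513.] [153. 262.] [ 56. 277.]
3.9 [196. 404.] [185. 510.] [149. 237.] [ 52. 251.]
4.2 [173. 400.] [162. 507.] [146. 211.] [ 48. 225.]
4.5 [159. 396.] [148. 505.] [144. 187.] [ 45. 201.]
4.8 [155. 393.] [144. 503.] [143. 167.] [ 44. 181.]
5.1 [162. 391.] [150. 502.] [144. 153.] [ 44. 167.]
5.4 [178. 390.] [167. 501.] [146. 145.] [ 45. 160.]
5.7 [204. 389.] [192. 502.] [150. 146.] [ 48. 161.]
6.0 [236. 390.] [225. 504.] [154. 155.] [ 51. 170.]
```

drive_tool:
  rows:
    - [[0.1,0.4,0.3,0,0,-0.1],[0.25,0.8,0.6,0,0,-0.2],[0.3,1,0.7,0,0,-0.25],[0.3,1,0.7,0,0,-0.25]]
  fingers: 1
  force: 40

```text
time_s: 0.6
eef_pos: [224.9, -386.7, 474.9]
ee_rot: [0.0, 1.0, -0.006, 0.0]
force: [-0.8, -0.1, -0.3]
grip_width: 1.003
```

drive_tool:
  rows:
    - [[0.15,0.4,0,0,0,-0.1],[0.3,0.8,0,0,0,-0.2],[0.4,1,0,0,0,-0.25]]

```text
time_s: 0.98
eef_pos: [265.2, -286.1, 474.1]
ee_rot: [-0.0, 0.98, -0.201, -0.0]
force: [-0.1, 0.1, 0.1]
grip_width: 1.003
```

drive_tool:
  rows:
    - [[0.2,0.5,0,0,0,-0.1],[0.4,1,0,0,0,-0.2]]

```text
time_s: 1.23
eef_pos: [304.8, -188.1, 473.3]
ee_rot: [-0.001, 0.937, -0.351, -0.001]
force: [1.1, -0.4, 0.3]
grip_width: 0.996
```

drive_tool:
  rows:
    - [[0.2,0.5,0,0,0,0],[0.4,1,0,0,0,0]]

```text
time_s: 1.48
eef_pos: [345.5, -87.3, 472.6]
ee_rot: [-0.001, 0.937, -0.35, -0.001]
force: [1.0, -1.5, -0.7]
grip_width: 1.0
```

drive_tool:
  rows:
    - [[0.2,0.5,0,0,0,0],[0.4,1,0,0,0,0],[0.4,1,0,0,0,0]]

```text
time_s: 1.85
eef_pos: [386.6, 14.8, 471.6]
ee_rot: [-0.001, 0.938, -0.347, -0.002]
force: [-0.5, -0.1, -0.2]
grip_width: 1.0
```

drive_tool:
  rows:
    - [[0.5,0.15,0,0,0,0],[1,0.3,0,0,0,0]]

```text
time_s: 2.1
eef_pos: [488.3, 44.0, 470.9]
ee_rot: [-0.0, 0.938, -0.347, -0.003]
force: [-0.1, -0.4, 0.1]
grip_width: 0.998
```

drive_tool:
  rows:
    - [[0.5,0,0,0,0,0],[0.8,0,0,0,0,0],[0.8,0,0,0,0,0],[0.8,0,0,0,0,0]]

```text
time_s: 2.6
eef_pos: [568.1, 42.9, 470.4]
ee_rot: [-0.0, 0.938, -0.347, -0.003]
force: [-0.4, 0.4, -0.4]
grip_width: 1.003
```

Run:
```python
from h import *
c=viewer.calibration("wrist");im=viewer.capture("wrist");cv2.imwrite("pics/w1.png",im[:,:,::-1])
np.save("w1.npy",c["extrinsics"]);print(c)
for s,ce,l in big(red(im),2):
    ys,xs=np.nonzero(l); r=cv2.minAreaRect(np.stack([xs,ys],1).astype(np.float32)); print(s,ce,r, onz(c,*r[0],230),[onz(c,*p,232)[:2].round(1) for p in cv2.boxPoints(r)])
print(ctrl.sense()["joints"])
```

```text
{'mtx': array([[345.78813649,   0.        , 276.61010684],
       [  0.        , 345.78813649, 208.52220872],
       [  0.        ,   0.        ,   1.        ]]), 'extrinsics': array([[-6.51219620e-01,  7.17373383e-01,  2.47565014e-01,
         6.31567957e+02],
       [-7.58888138e-01, -6.16169710e-01, -2.10769264e-01,
        -1.08868208e+01],
       [ 1.34180261e-03, -3.25131232e-01,  9.45667955e-01,
         4.39648113e+02],
       [ 0.00000000e+00,  0.00000000e+00,  0.00000000e+00,
         1.00000000e+00]])}
[ 152   72   49   97 3137] [173.886197   118.90309213] ((178.12718200683594, 119.07951354980469), (97.02112579345703, 42.696048736572266), 82.7249984741211) [656.69462921  43.55791382 230.        ] [array([683.7,  36.8]), array([670.2,  16.8]), array([626.9,  49.8]), array([641.4,  71.8])]
[476  58  17  15 180] [484.21111111  65.33888889] ((484.50006103515625, 65.49999237060547), (15.55634880065918, 12.727920532226562), 45.0) [ 565.06731893 -108.07046     230.        ] [array([ 569.8, -103.2]), array([ 570.6, -109.3]), array([ 561.6, -111.1]), array([ 560.7, -105. ])]
[-1.29977995e-01  3.79178524e-01  1.23515109e+00  1.88311026e-03
  1.53245628e+00  2.15015757e+00]
```

View pics/w1.png

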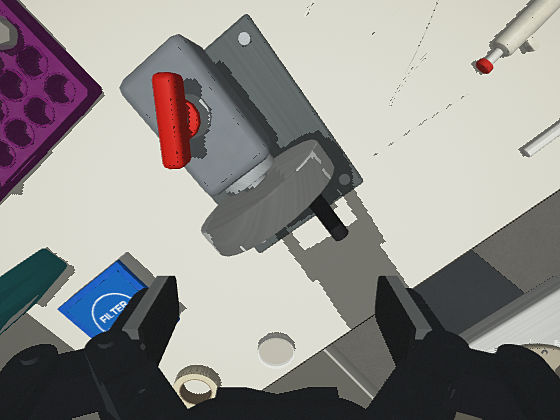

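Run:
```python
from h import *
c=viewer.calibration("wrist")
for p in((153,73),(180,72),(190,166),(163,169),(171,120)): print(onz(c,*p,232).round(1))
```

```text
[683.1  36.  232. ]
[673.6  24.2 232. ]
[632.3  58.  232. ]
[641.7  71.9 232. ]
[658.8  47.  232. ]
```

drive_tool:
  rows:
    - [[0.45,0.02,0,0,0,0],[0.9,0.05,0,0,0,0],[0.9,0.05,-0.4,0,0,0],[0.9,0.05,-0.7,0,0,0],[0.9,0.05,-0.95,0,0,0],[0.9,0.05,-0.95,0,0,0]]

```text
time_s: 3.4
eef_pos: [657.3, 47.9, 374.7]
ee_rot: [0.0, 0.938, -0.347, -0.004]
force: [0.5, -0.2, 0.6]
grip_width: 0.998
```

drive_tool:
  rows:
    - [[0,0,0,0,0,0],[0,0,0,0,0,0],[0,0,0,0,0,0],[0,0,0,0,0,0],[0,0,0,0,0,0],[0,0,0,0,0,0]]
  fingers: -1
  force: 40

```text
time_s: 4.15
eef_pos: [657.8, 49.0, 376.2]
ee_rot: [-0.002, 0.938, -0.347, -0.002]
force: [7.2, 7.3, 2.4]
grip_width: 0.299
```

drive_tool:
  rows:
    - [[0,0,0,0,0,0],[0,0,0,0,0,0],[0,0,0,0,0,0]]

```text
time_s: 4.53
eef_pos: [657.8, 49.1, 376.3]
ee_rot: [-0.002, 0.938, -0.347, -0.002]
force: [3.5, 2.4, -2.4]
grip_width: 0.298
```

Run:
```python
from h import *
im=viewer.capture("wrist");cv2.imwrite("pics/w2.png",im[:,:,::-1]);print(ctrl.sense()["joints"])
```

```text
[-0.1034438   0.63850342  1.07602913  0.00554841  1.42916799  2.17500516]
```

View pics/w2.png

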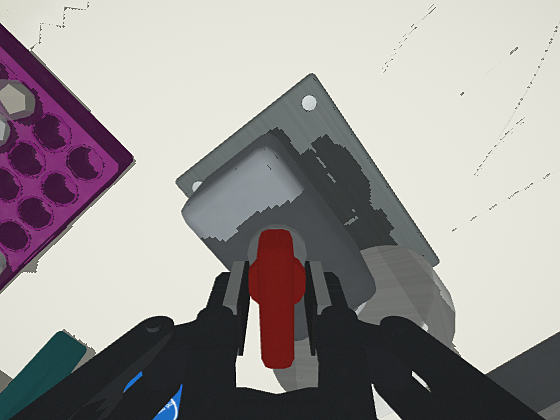

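drive_tool:
  rows:
    - [[0,0,0,0,0,0],[0,0,0,0,0,0],[0,0,0.1,0,0,0],[0,0,0.1,0,0,0]]
  fingers: 0.2

```text
time_s: 5.08
eef_pos: [657.8, 49.0, 387.7]
ee_rot: [-0.003, 0.938, -0.347, -0.001]
force: [0.7, -0.4, 0.7]
grip_width: 0.6
```

drive_tool:
  rows:
    - [[0,0,0,0,0,0],[0,0,0,0,0,0],[0,0,0,0,0,0],[0,0,0,0,0,0],[0,0,0,0,0,0],[0,0,0,0,0,0]]
  fingers: -1
  force: 50

```text
time_s: 5.82
eef_pos: [657.8, 49.0, 387.8]
ee_rot: [-0.003, 0.938, -0.347, -0.001]
force: [-1.8, 0.2, 3.7]
grip_width: 0.15
```

drive_tool:
  rows:
    - [[0,0,0,0,0,0.1],[0,0,0,0,0,0.2],[0,0,0,0,0,0.3],[0,0,0,0,0,0.4],[0,0,0,0,0,0.5],[0,0,0,0,0,0.6],[0,0,0,0,0,0.7],[0,0,0,0,0,0.8],[0,0,0,0,0,0.88],[0,0,0,0,0,0.88]]

```text
time_s: 7.08
eef_pos: [658.2, 49.3, 387.9]
ee_rot: [-0.002, 0.944, 0.331, -0.001]
force: [5.6, 1.8, 0.5]
grip_width: 0.152
```

Run:
```python
from h import *
print(ctrl.sense()["joints"],ctrl.sense()["wrist_torque"])
im=viewer.capture("wrist");cv2.imwrite("pics/w3.png",im[:,:,::-1])
```

```text
[-0.102694    0.63313456  1.0551866   0.00223252  1.45590634  0.79283663] [ 0.2383389  -0.85041681  0.06245551]
```

View pics/w3.png

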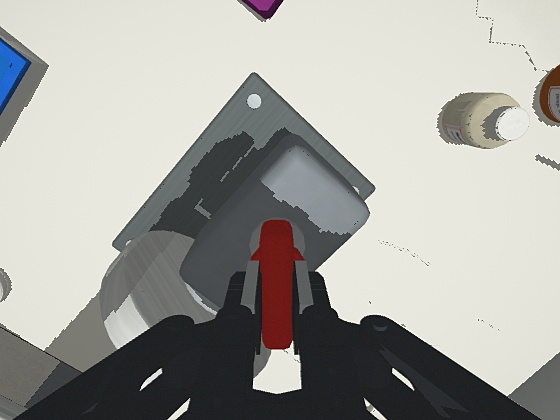

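drive_tool:
  rows:
    - [[0,0,0,0,0,0],[0,0,0,0,0,0],[0,0,0,0,0,0],[0,0,0.3,0,0,0],[0,0,0.7,0,0,0],[-0.5,0,0.8,0,0,-0.1],[-1,0,0.8,0,0,-0.2],[-1,0,0.8,0,0,-0.3],[-1,0,0.8,0,0,-0.4],[-1,0,0.8,0,0,-0.47]]
  fingers: 0.5

```text
time_s: 8.38
eef_pos: [558.0, 49.2, 468.1]
ee_rot: [-0.002, 0.999, -0.034, -0.0]
force: [-0.1, 0.7, 0.6]
grip_width: 0.749
```

drive_tool:
  rows:
    - [[-0.5,0,0,0,0,0],[-1,0,0,0,0,0],[-1,0,0,0,0,0],[-1,0,0,0,0,0]]

```text
time_s: 8.88
eef_pos: [458.3, 49.2, 468.5]
ee_rot: [-0.002, 0.999, -0.034, 0.001]
force: [1.0, 0.0, 0.2]
grip_width: 0.745
```

Run:
```python
from h import *
s=ctrl.sense();print(s["eef_pos"],s["ee_rot"],s["joints"])
c=viewer.calibration("wrist");np.save("w4.npy",c["extrinsics"])
im=viewer.capture("wrist");cv2.imwrite("pics/w4.png",im[:,:,::-1])
```

```text
[458.25811417  49.16600443 468.45770031] [-1.59528856e-03  9.99403452e-01 -3.44950539e-02  5.36111693e-04] [-0.14882122  0.12763165  1.56308177  0.00331616  1.45017861  1.49058114]
```

View pics/w4.png

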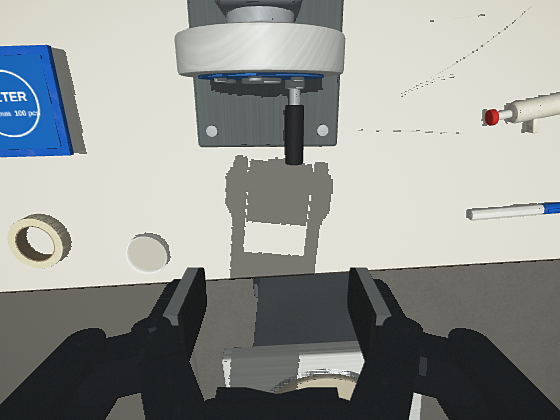

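Run:
```python
from h import *
c=viewer.calibration("wrist");t=viewer.calibration("top");s=viewer.calibration("scene")
for z in(95,99,103): print(z,[onz(c,294,v,z).round(1) for v in(105,134,163)])
# wheel rim extents left/right at axis height, nearest rim top edge: (176,35..70) (345,..)
print(onz(c,176,50,140).round(1),onz(c,345,50,140).round(1))
# top view sleeve mid crop(331,465)
o1,d1=ray(c,294,134);
for o2,d2,n in((*ray(t,215+331/6,120+465/5),'top'),(*ray(s,255+122/5,165+332/5),'scene')):
    A=np.stack([d1,-d2],1);k=np.linalg.lstsq(A,o2-o1,rcond=None)[0];p=o1+k[0]*d1;q=o2+k[1]*d2;print(n,p.round(1),q.round(1))
im=cv2.imread("pics/scene0.png");cv2.imwrite("pics/sc2.png",cv2.resize(im[215:250,262:302],None,fx=16,fy=16,interpolation=cv2.INTER_CUBIC))
```

```text
95 [array([529.3,  28.7,  95. ]), array([502.2,  30.2,  95. ]), array([473.7,  31.7,  95. ])]
99 [array([529.5,  28.9,  99. ]), array([502.7,  30.3,  99. ]), array([474.5,  31.8,  99. ])]
103 [array([529.6,  29.1, 103. ]), array([503.2,  30.5, 103. ]), array([475.3,  31.9, 103. ])]
[578.9 121.3 140. ] [569.7 -11.6 140. ]
top [502.1  30.1  94.1] [502.   30.7  94.1]
scene [502.4  30.2  96.7] [501.2  30.7  96.9]
```

View pics/sc2.png

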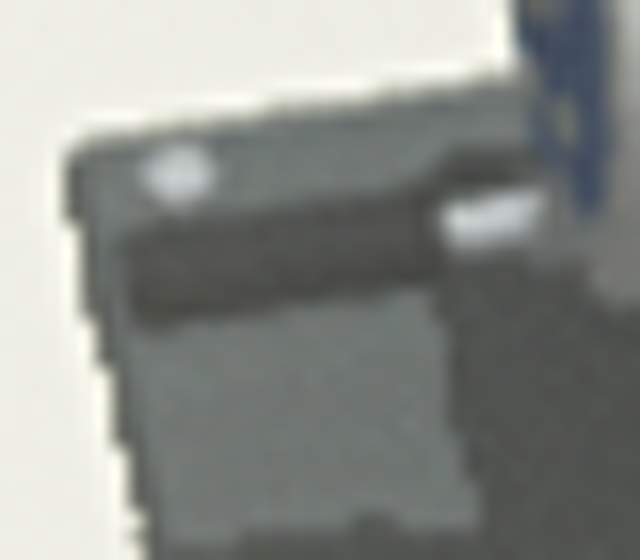

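drive_tool:
  rows:
    - [[0.2,-0.1,-0.4,0,0,0],[0.37,-0.185,-0.9,0,0,0],[0.37,-0.185,-1,0,0,0],[0.37,-0.185,-1,0,0,0]]

```text
time_s: 9.43
eef_pos: [495.9, 30.8, 368.7]
ee_rot: [-0.002, 0.999, -0.034, 0.0]
force: [0.1, -0.9, -0.3]
grip_width: 0.751
```

drive_tool:
  rows:
    - [[0,0,-0.3,0,0,0],[0,0,-0.6,0,0,0],[0,0,-0.9,0,0,0],[0,0,-1,0,0,0],[0,0,-1,0,0,0]]

```text
time_s: 10.05
eef_pos: [496.2, 30.9, 269.9]
ee_rot: [-0.002, 0.999, -0.034, 0.001]
force: [0.7, -0.1, 0.3]
grip_width: 0.75
```

drive_tool:
  rows:
    - [[0,0,-0.1,0,0,0],[0,0,-0.16,0,0,0],[0,0,-0.16,0,0,0]]

```text
time_s: 10.42
eef_pos: [496.2, 30.9, 253.7]
ee_rot: [-0.002, 0.999, -0.034, 0.001]
force: [0.2, -0.8, 0.2]
grip_width: 0.75
```

drive_tool:
  rows:
    - [[0,0,0,0,0,0],[0,0,0,0,0,0],[0,0,0,0,0,0],[0,0,0,0,0,0],[0,0,0,0,0,0],[0,0,0,0,0,0]]
  fingers: -1
  force: 40

```text
time_s: 11.18
eef_pos: [496.2, 30.8, 253.8]
ee_rot: [-0.001, 0.999, -0.034, 0.001]
force: [-0.6, -3.4, 2.8]
grip_width: 0.197
```

Run:
```python
from h import *
s=ctrl.sense();print(s["eef_pos"],s["ee_rot"],s["force"],s["wrist_torque"])
im=viewer.capture("wrist");cv2.imwrite("pics/w5.png",im[:,:,::-1])
im=viewer.capture("scene");cv2.imwrite("pics/s5.png",im[:,:,::-1])
```

```text
[496.21346936  30.75909072 253.82954598] [-1.47005752e-03  9.99410532e-01 -3.42894156e-02  8.14880663e-04] [-0.57972042 -3.35691973  2.7892909 ] [-0.50686631  0.13284231  0.05137624]
```

View pics/w5.png

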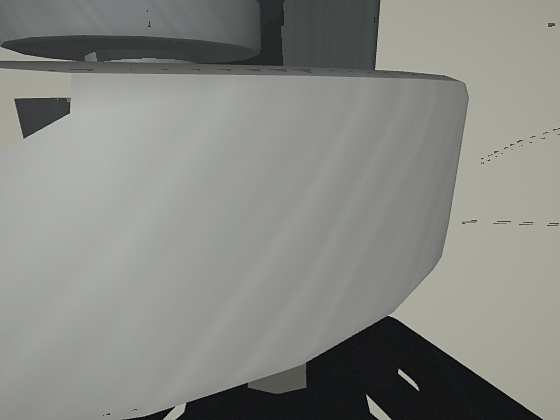

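View pics/s5.png

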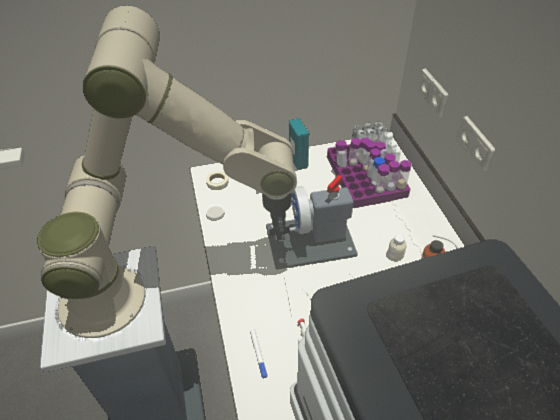

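```bash
cat > plan.py <<'E'
import sys
from h import *
# usage: plan ph_targets step ; centre est
C=np.array([496.2,58.2,295.6]);R=50.
if len(sys.argv)>3: C[1:]+=[float(sys.argv[2]),float(sys.argv[3])]
ey=np.array([.061,.998,0])
def pos(ph): return C+ -R*np.sin(ph)*ey+np.array([0,0,R*np.cos(ph)])
s=ctrl.sense();p=s["eef_pos"];ph=np.arctan2(-(p-C)[1],(p-C)[2]);rad=np.hypot((p-C)[1],(p-C)[2])
print('ph',ph.round(3),'r',rad.round(2),p.round(1),s["force"].round(1))
d=float(sys.argv[1])
for k in range(5):
    base=p if k==0 else pos(ph)
    out=[]
    for j in(1,2,3):
        out.append(((pos(ph+d*j)-base)/100).round(3).tolist()+[0,0,0])
    ph+=3*d;print(out)
E
python3 plan.py -0.1
```

```text
ph 2.56 r 49.99 [496.2  30.7 253.8] [-1.4 -3.7  2.7]
[[-0.019, -0.04, 0.029, 0, 0, 0], [-0.022, -0.077, 0.063, 0, 0, 0], [-0.024, -0.11, 0.1, 0, 0, 0]]
[[-0.002, -0.03, 0.04, 0, 0, 0], [-0.003, -0.055, 0.083, 0, 0, 0], [-0.005, -0.077, 0.128, 0, 0, 0]]
[[-0.001, -0.017, 0.047, 0, 0, 0], [-0.002, -0.028, 0.096, 0, 0, 0], [-0.002, -0.035, 0.145, 0, 0, 0]]
[[-0.0, -0.002, 0.05, 0, 0, 0], [0.0, 0.001, 0.1, 0, 0, 0], [0.001, 0.009, 0.149, 0, 0, 0]]
[[0.001, 0.013, 0.048, 0, 0, 0], [0.002, 0.03, 0.095, 0, 0, 0], [0.003, 0.053, 0.14, 0, 0, 0]]
```

```bash
sed -i 's/C=np.array(\[496.2/C=np.array([497.9/' plan.py
```

drive_tool:
  rows:
    - [[-0.002,-0.04,0.029,0,0,0],[-0.005,-0.077,0.063,0,0,0],[-0.007,-0.11,0.1,0,0,0]]

```text
time_s: 11.65
eef_pos: [495.5, 19.7, 264.0]
ee_rot: [-0.002, 0.999, -0.034, 0.001]
force: [1.1, 4.7, -0.2]
grip_width: 0.192
```

```bash
python3 plan.py -0.1
```

```text
ph 2.258 r 49.76 [495.5  19.7 264. ] [ 1.1  4.7 -0.2]
[[-0.001, -0.031, 0.039, 0, 0, 0], [-0.003, -0.056, 0.082, 0, 0, 0], [-0.004, -0.077, 0.127, 0, 0, 0]]
[[-0.001, -0.016, 0.047, 0, 0, 0], [-0.002, -0.028, 0.096, 0, 0, 0], [-0.002, -0.035, 0.145, 0, 0, 0]]
[[-0.0, -0.002, 0.05, 0, 0, 0], [0.0, 0.001, 0.1, 0, 0, 0], [0.001, 0.009, 0.149, 0, 0, 0]]
[[0.001, 0.013, 0.048, 0, 0, 0], [0.002, 0.031, 0.095, 0, 0, 0], [0.003, 0.053, 0.14, 0, 0, 0]]
[[0.002, 0.027, 0.042, 0, 0, 0], [0.004, 0.057, 0.082, 0, 0, 0], [0.006, 0.092, 0.118, 0, 0, 0]]
```

drive_tool:
  rows:
    - [[-0.001,-0.031,0.039,0,0,0],[-0.003,-0.056,0.082,0,0,0],[-0.004,-0.077,0.127,0,0,0]]

```text
time_s: 12.02
eef_pos: [495.0, 12.2, 276.9]
ee_rot: [-0.002, 0.999, -0.034, 0.001]
force: [2.0, 7.2, -1.6]
grip_width: 0.198
```

drive_tool:
  rows:
    - [[-0.001,-0.016,0.047,0,0,0],[-0.002,-0.028,0.096,0,0,0],[-0.002,-0.035,0.145,0,0,0]]

```text
time_s: 12.4
eef_pos: [494.8, 8.8, 291.4]
ee_rot: [-0.003, 0.999, -0.035, 0.001]
force: [4.3, 6.3, -5.0]
grip_width: 0.193
```

drive_tool:
  rows:
    - [[0,-0.002,0.05,0,0,0],[0,0.001,0.1,0,0,0],[0.001,0.009,0.149,0,0,0]]

```text
time_s: 12.78
eef_pos: [494.9, 9.8, 306.0]
ee_rot: [-0.003, 0.999, -0.035, 0.001]
force: [4.4, 4.3, -8.0]
grip_width: 0.194
```

```bash
python3 plan.py -0.1
```

```text
ph 1.358 r 49.51 [494.9   9.8 306. ] [ 4.4  4.3 -8. ]
[[0.001, 0.009, 0.049, 0, 0, 0], [0.002, 0.027, 0.096, 0, 0, 0], [0.004, 0.049, 0.141, 0, 0, 0]]
[[0.002, 0.027, 0.042, 0, 0, 0], [0.004, 0.057, 0.082, 0, 0, 0], [0.006, 0.092, 0.118, 0, 0, 0]]
[[0.002, 0.038, 0.033, 0, 0, 0], [0.005, 0.079, 0.061, 0, 0, 0], [0.007, 0.122, 0.085, 0, 0, 0]]
[[0.003, 0.046, 0.02, 0, 0, 0], [0.006, 0.093, 0.035, 0, 0, 0], [0.009, 0.142, 0.045, 0, 0, 0]]
[[0.003, 0.05, 0.005, 0, 0, 0], [0.006, 0.099, 0.006, 0, 0, 0], [0.009, 0.149, 0.001, 0, 0, 0]]
```

drive_tool:
  rows:
    - [[0.001,0.009,0.049,0,0,0],[0.002,0.027,0.096,0,0,0],[0.004,0.049,0.141,0,0,0]]

```text
time_s: 13.15
eef_pos: [495.3, 14.8, 319.5]
ee_rot: [-0.004, 0.999, -0.035, 0.0]
force: [6.1, 5.5, -10.3]
grip_width: 0.195
```

drive_tool:
  rows:
    - [[0.002,0.027,0.042,0,0,0],[0.004,0.057,0.082,0,0,0],[0.006,0.092,0.118,0,0,0]]

```text
time_s: 13.52
eef_pos: [495.9, 23.9, 331.1]
ee_rot: [-0.004, 0.999, -0.035, 0.0]
force: [5.8, -0.6, -11.6]
grip_width: 0.192
```

drive_tool:
  rows:
    - [[0.002,0.038,0.033,0,0,0],[0.005,0.079,0.061,0,0,0],[0.007,0.122,0.085,0,0,0]]

```text
time_s: 13.9
eef_pos: [496.6, 35.7, 339.4]
ee_rot: [-0.003, 0.999, -0.035, 0.0]
force: [5.7, -4.0, -11.6]
grip_width: 0.193
```

drive_tool:
  rows:
    - [[0.003,0.046,0.02,0,0,0],[0.006,0.093,0.035,0,0,0],[0.009,0.142,0.045,0,0,0]]

```text
time_s: 14.28
eef_pos: [497.6, 49.2, 344.0]
ee_rot: [-0.001, 0.999, -0.035, -0.0]
force: [2.1, -7.7, -7.5]
grip_width: 0.196
```

```bash
python3 plan.py -0.1
```

```text
ph 0.184 r 49.24 [497.6  49.2 344. ] [ 2.1 -7.7 -7.5]
[[0.001, 0.048, 0.014, 0, 0, 0], [0.004, 0.098, 0.016, 0, 0, 0], [0.007, 0.148, 0.013, 0, 0, 0]]
[[0.003, 0.049, -0.008, 0, 0, 0], [0.006, 0.097, -0.021, 0, 0, 0], [0.009, 0.144, -0.039, 0, 0, 0]]
[[0.003, 0.045, -0.022, 0, 0, 0], [0.005, 0.087, -0.049, 0, 0, 0], [0.008, 0.126, -0.08, 0, 0, 0]]
[[0.002, 0.036, -0.035, 0, 0, 0], [0.004, 0.068, -0.073, 0, 0, 0], [0.006, 0.097, -0.114, 0, 0, 0]]
[[0.001, 0.024, -0.044, 0, 0, 0], [0.003, 0.044, -0.09, 0, 0, 0], [0.004, 0.059, -0.137, 0, 0, 0]]
```

```bash
python3 plan.py -0.1 0 -0.8
```

```text
ph 0.181 r 50.02 [497.6  49.2 344. ] [ 2.1 -7.7 -7.5]
[[0.001, 0.05, 0.006, 0, 0, 0], [0.004, 0.1, 0.008, 0, 0, 0], [0.007, 0.149, 0.004, 0, 0, 0]]
[[0.003, 0.049, -0.008, 0, 0, 0], [0.006, 0.097, -0.022, 0, 0, 0], [0.009, 0.144, -0.04, 0, 0, 0]]
[[0.003, 0.044, -0.023, 0, 0, 0], [0.005, 0.087, -0.05, 0, 0, 0], [0.008, 0.126, -0.08, 0, 0, 0]]
[[0.002, 0.036, -0.035, 0, 0, 0], [0.004, 0.068, -0.073, 0, 0, 0], [0.006, 0.096, -0.114, 0, 0, 0]]
[[0.001, 0.024, -0.044, 0, 0, 0], [0.003, 0.044, -0.09, 0, 0, 0], [0.004, 0.058, -0.138, 0, 0, 0]]
```

drive_tool:
  rows:
    - [[0.001,0.05,0.006,0,0,0],[0.004,0.1,0.008,0,0,0],[0.007,0.149,0.004,0,0,0]]

```text
time_s: 14.65
eef_pos: [498.3, 63.2, 344.9]
ee_rot: [0.0, 0.999, -0.035, 0.0]
force: [1.9, -8.6, -3.6]
grip_width: 0.195
```

drive_tool:
  rows:
    - [[0.003,0.049,-0.008,0,0,0],[0.006,0.097,-0.022,0,0,0],[0.009,0.144,-0.04,0,0,0]]

```text
time_s: 15.02
eef_pos: [499.2, 76.9, 342.0]
ee_rot: [0.002, 0.999, -0.035, 0.0]
force: [-3.5, -7.8, 3.6]
grip_width: 0.195
```

drive_tool:
  rows:
    - [[0.003,0.044,-0.023,0,0,0],[0.005,0.087,-0.05,0,0,0],[0.008,0.126,-0.08,0,0,0]]

```text
time_s: 15.4
eef_pos: [499.9, 89.2, 335.7]
ee_rot: [0.003, 0.999, -0.035, 0.001]
force: [-4.8, -3.1, 9.7]
grip_width: 0.193
```

drive_tool:
  rows:
    - [[0.002,0.036,-0.035,0,0,0],[0.004,0.068,-0.073,0,0,0],[0.006,0.096,-0.114,0,0,0]]

```text
time_s: 15.78
eef_pos: [500.3, 99.1, 326.3]
ee_rot: [0.002, 0.999, -0.035, 0.001]
force: [-6.2, 3.8, 11.2]
grip_width: 0.198
```

drive_tool:
  rows:
    - [[0.001,0.024,-0.044,0,0,0],[0.003,0.044,-0.09,0,0,0],[0.004,0.058,-0.138,0,0,0]]

```text
time_s: 16.15
eef_pos: [500.5, 105.8, 314.3]
ee_rot: [0.001, 0.999, -0.035, 0.002]
force: [-5.0, 11.2, 11.0]
grip_width: 0.193
```

```bash
python3 plan.py -0.1 0 -0.8
```

```text
ph -1.181 r 51.41 [500.5 105.8 314.3] [-5.  11.2 11. ]
[[0.004, 0.003, -0.052, 0, 0, 0], [0.004, 0.014, -0.101, 0, 0, 0], [0.005, 0.021, -0.151, 0, 0, 0]]
[[0.0, 0.002, -0.05, 0, 0, 0], [-0.0, -0.001, -0.1, 0, 0, 0], [-0.001, -0.009, -0.149, 0, 0, 0]]
[[-0.001, -0.013, -0.048, 0, 0, 0], [-0.002, -0.03, -0.095, 0, 0, 0], [-0.003, -0.053, -0.14, 0, 0, 0]]
[[-0.002, -0.026, -0.042, 0, 0, 0], [-0.003, -0.057, -0.082, 0, 0, 0], [-0.006, -0.091, -0.118, 0, 0, 0]]
[[-0.002, -0.038, -0.033, 0, 0, 0], [-0.005, -0.079, -0.061, 0, 0, 0], [-0.007, -0.122, -0.086, 0, 0, 0]]
```

```bash
cat > data.txt <<'E'
19.7 264.0 4.7 -0.2
12.2 276.9 7.2 -1.6
8.8 291.4 6.3 -5.0
9.8 306.0 4.3 -8.0
14.8 319.5 5.5 -10.3
23.9 331.1 -.6 -11.6
35.7 339.4 -4 -11.6
49.2 344 -7.7 -7.5
63.2 344.9 -8.6 -3.6
76.9 342 -7.8 3.6
89.2 335.7 -3.1 9.7
99.1 326.3 3.8 11.2
105.8 314.3 11.2 11.0
E
cat > fit.py <<'E'
import numpy as np
from scipy.optimize import least_squares
D=np.loadtxt("data.txt");y,z,fy,fz=D[:,:4].T;sg=D[:,4] if D.shape[1]>4 else -np.ones(len(y))
f=least_squares(lambda p:np.hypot(y-p[0],z-p[1])-p[2],[58,295,50]);print('circle',f.x,f.fun.round(1))
cy,cz,_=f.x
ph=np.arctan2(cy-y,z-cz)
# unit dir of growing ph: s'=-cos (y), z'=-sin
Ft=fy*-np.cos(ph)+fz*-np.sin(ph); Fr=fy*-np.sin(ph)+fz*np.cos(ph)
# force on tool in +ph direction = -sign(dir)*drag + gravity torque/r ; gravity = -A sin(ph-h) wrt heavy angle ph+b: -A sin(ph+b)
A=np.stack([-sg,-np.sin(ph),-np.cos(ph)],1)
c,res,_,_=np.linalg.lstsq(A,Ft,rcond=None);b=np.arctan2(c[2],c[1])
print('drag',c[0],'A',np.hypot(c[1],c[2]),'b',b,'res',(Ft-A@c).round(1),'target ph',np.angle(np.exp(1j*(np.pi-b))))
for r in zip(ph.round(2),Ft.round(1),Fr.round(1)):print(*r)
E
python3 fit.py
```

```text
circle [ 59.2334771  294.88884837  50.45603936] [-0.3 -0.1  0.1  0.2  0.3  0.1 -0.1 -0.3 -0.3 -0.1  0.2  0.3 -0. ]
drag 4.929795654819322 A 3.983217191062433 b -1.732339294158418 res [ 0.  -0.1  0.1  0.4 -1.   0.3  0.3  0.1 -0.5  0.2  0.5 -0.4 -0. ] target ph -1.4092533594313752
2.23 3.1 -3.6
1.94 4.1 -6.2
1.64 5.4 -5.9
1.35 6.9 -5.9
1.06 6.3 -9.8
0.77 8.5 -7.9
0.49 9.0 -8.4
0.2 9.0 -5.8
-0.08 8.3 -4.3
-0.36 8.6 0.6
-0.63 8.2 6.0
-0.9 6.4 9.9
-1.18 5.8 14.6
```

```bash
python3 plan.py 0.1 1.0 -0.7
```

```text
ph -1.175 r 50.45 [500.5 105.8 314.3] [-5.  11.2 11. ]
[[0.001, -0.027, 0.043, 0, 0, 0], [-0.0, -0.052, 0.086, 0, 0, 0], [-0.002, -0.083, 0.126, 0, 0, 0]]
[[-0.002, -0.034, 0.037, 0, 0, 0], [-0.004, -0.071, 0.07, 0, 0, 0], [-0.007, -0.112, 0.099, 0, 0, 0]]
[[-0.003, -0.043, 0.025, 0, 0, 0], [-0.005, -0.089, 0.046, 0, 0, 0], [-0.008, -0.136, 0.062, 0, 0, 0]]
[[-0.003, -0.049, 0.011, 0, 0, 0], [-0.006, -0.098, 0.017, 0, 0, 0], [-0.009, -0.148, 0.019, 0, 0, 0]]
[[-0.003, -0.05, -0.004, 0, 0, 0], [-0.006, -0.099, -0.012, 0, 0, 0], [-0.009, -0.147, -0.026, 0, 0, 0]]
```

drive_tool:
  rows:
    - [[0.001,-0.027,0.043,0,0,0],[0,-0.052,0.086,0,0,0],[-0.002,-0.083,0.126,0,0,0]]

```text
time_s: 16.52
eef_pos: [500.0, 97.6, 327.6]
ee_rot: [0.001, 0.999, -0.035, 0.002]
force: [-1.3, 5.2, 1.0]
grip_width: 0.195
```

drive_tool:
  rows:
    - [[-0.002,-0.034,0.037,0,0,0],[-0.004,-0.071,0.07,0,0,0],[-0.007,-0.112,0.099,0,0,0]]

```text
time_s: 16.9
eef_pos: [499.3, 86.0, 337.7]
ee_rot: [0.001, 0.999, -0.035, 0.002]
force: [1.0, 0.6, -2.9]
grip_width: 0.193
```

drive_tool:
  rows:
    - [[-0.003,-0.043,0.025,0,0,0],[-0.005,-0.089,0.046,0,0,0],[-0.008,-0.136,0.062,0,0,0]]

```text
time_s: 17.27
eef_pos: [498.5, 72.0, 343.6]
ee_rot: [0.001, 0.999, -0.035, 0.001]
force: [1.9, -0.6, -7.8]
grip_width: 0.195
```

drive_tool:
  rows:
    - [[-0.003,-0.049,0.011,0,0,0],[-0.006,-0.098,0.017,0,0,0],[-0.009,-0.148,0.019,0,0,0]]

```text
time_s: 17.65
eef_pos: [497.6, 56.9, 345.1]
ee_rot: [0.001, 0.999, -0.035, 0.001]
force: [5.5, 1.9, -13.6]
grip_width: 0.194
```

drive_tool:
  rows:
    - [[-0.003,-0.05,-0.004,0,0,0],[-0.006,-0.099,-0.012,0,0,0],[-0.009,-0.147,-0.026,0,0,0]]

```text
time_s: 18.02
eef_pos: [496.7, 42.2, 342.1]
ee_rot: [0.0, 0.999, -0.035, 0.001]
force: [5.7, 5.9, -12.9]
grip_width: 0.194
```

```bash
python3 plan.py 0.1 1.0 -0.7
```

```text
ph 0.346 r 50.11 [496.7  42.2 342.1] [  5.7   5.9 -12.9]
[[-0.001, -0.045, -0.02, 0, 0, 0], [-0.004, -0.089, -0.044, 0, 0, 0], [-0.006, -0.13, -0.072, 0, 0, 0]]
[[-0.002, -0.038, -0.032, 0, 0, 0], [-0.004, -0.073, -0.068, 0, 0, 0], [-0.006, -0.104, -0.107, 0, 0, 0]]
[[-0.002, -0.027, -0.042, 0, 0, 0], [-0.003, -0.05, -0.086, 0, 0, 0], [-0.004, -0.068, -0.133, 0, 0, 0]]
[[-0.001, -0.014, -0.048, 0, 0, 0], [-0.001, -0.022, -0.097, 0, 0, 0], [-0.002, -0.026, -0.147, 0, 0, 0]]
[[0.0, 0.001, -0.05, 0, 0, 0], [0.0, 0.007, -0.1, 0, 0, 0], [0.001, 0.019, -0.148, 0, 0, 0]]
```

Go on through ph ≈ 1.85, then settle at ≈ 1.73.

drive_tool:
  rows:
    - [[-0.001,-0.045,-0.024,0,0,0],[-0.004,-0.089,-0.05,0,0,0],[-0.006,-0.13,-0.08,0,0,0]]

```text
time_s: 18.4
eef_pos: [496.0, 29.0, 334.4]
ee_rot: [0.0, 0.999, -0.035, 0.001]
force: [-1.9, 3.2, 0.4]
grip_width: 0.199
```

drive_tool:
  rows:
    - [[-0.002,-0.038,-0.032,0,0,0],[-0.004,-0.073,-0.068,0,0,0],[-0.006,-0.104,-0.107,0,0,0]]

```text
time_s: 18.77
eef_pos: [495.3, 18.5, 323.5]
ee_rot: [-0.0, 0.999, -0.035, 0.001]
force: [0.1, 6.2, -0.7]
grip_width: 0.196
```

drive_tool:
  rows:
    - [[-0.002,-0.027,-0.042,0,0,0],[-0.003,-0.05,-0.086,0,0,0],[-0.004,-0.068,-0.133,0,0,0]]

```text
time_s: 19.15
eef_pos: [494.9, 11.8, 310.2]
ee_rot: [-0.0, 0.999, -0.035, 0.001]
force: [-0.8, 7.7, 0.9]
grip_width: 0.197
```

drive_tool:
  rows:
    - [[-0.001,-0.014,-0.048,0,0,0],[-0.001,-0.022,-0.097,0,0,0],[-0.002,-0.026,-0.147,0,0,0]]

```text
time_s: 19.52
eef_pos: [494.7, 9.4, 295.8]
ee_rot: [-0.001, 0.999, -0.035, 0.002]
force: [-2.5, 7.7, 4.8]
grip_width: 0.198
```

drive_tool:
  rows:
    - [[0.0,0.001,-0.05,0,0,0],[0.0,0.007,-0.1,0,0,0],[0.001,0.019,-0.148,0,0,0]]

```text
time_s: 19.9
eef_pos: [494.8, 11.2, 281.5]
ee_rot: [-0.001, 0.999, -0.035, 0.002]
force: [-4.3, 4.9, 8.1]
grip_width: 0.199
```

```bash
python3 plan.py 0.1 1.0 -0.7
```

```text
ph 1.843 r 49.81 [494.8  11.2 281.5] [-4.3  4.9  8.1]
[[0.003, 0.015, -0.048, 0, 0, 0], [0.004, 0.035, -0.094, 0, 0, 0], [0.005, 0.06, -0.137, 0, 0, 0]]
[[0.002, 0.029, -0.041, 0, 0, 0], [0.004, 0.062, -0.078, 0, 0, 0], [0.006, 0.099, -0.112, 0, 0, 0]]
[[0.002, 0.04, -0.03, 0, 0, 0], [0.005, 0.082, -0.056, 0, 0, 0], [0.008, 0.127, -0.078, 0, 0, 0]]
[[0.003, 0.047, -0.017, 0, 0, 0], [0.006, 0.095, -0.029, 0, 0, 0], [0.009, 0.145, -0.037, 0, 0, 0]]
[[0.003, 0.05, -0.002, 0, 0, 0], [0.006, 0.1, 0.0, 0, 0, 0], [0.009, 0.149, 0.008, 0, 0, 0]]
```

drive_tool:
  rows:
    - [[0.003,0.015,-0.048,0,0,0],[0.004,0.035,-0.094,0,0,0],[0.005,0.06,-0.137,0,0,0]]

```text
time_s: 20.27
eef_pos: [495.2, 17.1, 268.4]
ee_rot: [-0.0, 0.999, -0.035, 0.002]
force: [-6.6, 2.2, 9.5]
grip_width: 0.198
```

```bash
sed -i 's/$/ -1/' data.txt; cat >> data.txt <<'E'
97.6 327.6 5.2 1 1
86 337.7 .6 -2.9 1
72 343.6 -.6 -7.8 1
56.9 345.1 1.9 -13.6 1
42.2 342.1 5.9 -12.9 1
29 334.4 3.2 .4 1
18.5 323.5 6.2 -.7 1
11.8 310.2 7.7 .9 1
9.4 295.8 7.7 4.8 1
11.2 281.5 4.9 8.1 1
E
python3 - <<'E'
from rig import ctrl
s=ctrl.sense();p=s["eef_pos"];f=s["force"];open("data.txt","a").write(f"{p[1]} {p[2]} {f[1]} {f[2]} 1\n")
print(p,f)
E
python3 fit.py; python3 plan.py -0.1 1 -.7
```

```text
[495.19723916  17.08377236 268.3904194 ] [-6.57286997  2.22528686  9.4960136 ]
circle [ 59.42917163 294.8935446   50.32839565] [-0.   0.2  0.4  0.5  0.6  0.4  0.1 -0.2 -0.2 -0.1  0.2  0.3 -0.1 -0.1
  0.1 -0.  -0.1 -0.1 -0.5 -0.4 -0.3 -0.3 -0.3 -0.4]
drag 5.12563405347841 A 3.7845597053584514 b -1.6602901396393108 res [-0.  -0.   0.2  0.6 -0.9  0.5  0.4  0.2 -0.6  0.   0.2 -0.8 -0.4  0.3
  0.1  0.2  0.1  0.3 -0.8 -0.3  0.4 -0.2 -0.7 -0. ] target ph -1.4813025139504827
2.23 3.0 -3.6
1.93 4.1 -6.2
1.64 5.4 -5.9
1.35 6.9 -5.9
1.07 6.4 -9.8
0.78 8.6 -7.9
0.49 9.0 -8.4
0.21 9.1 -5.8
-0.08 8.3 -4.2
-0.36 8.6 0.7
-0.63 8.2 6.0
-0.9 6.4 9.9
-1.17 5.8 14.6
-0.86 -2.6 4.6
-0.56 -2.0 -2.1
-0.25 -1.4 -7.7
0.05 -1.2 -13.7
0.35 -1.1 -14.1
0.66 -2.8 -1.6
0.96 -3.0 -5.5
1.26 -3.2 -7.1
1.55 -4.9 -7.6
1.84 -6.5 -6.9
2.13 -6.9 -6.9
ph 2.133 r 49.76 [495.2  17.1 268.4] [-6.6  2.2  9.5]
[[-0.0, -0.026, 0.042, 0, 0, 0], [-0.001, -0.046, 0.088, 0, 0, 0], [-0.002, -0.061, 0.136, 0, 0, 0]]
[[-0.001, -0.01, 0.049, 0, 0, 0], [-0.001, -0.016, 0.099, 0, 0, 0], [-0.001, -0.017, 0.149, 0, 0, 0]]
[[0.0, 0.004, 0.05, 0, 0, 0], [0.001, 0.014, 0.099, 0, 0, 0], [0.002, 0.028, 0.147, 0, 0, 0]]
[[0.001, 0.019, 0.046, 0, 0, 0], [0.003, 0.042, 0.09, 0, 0, 0], [0.004, 0.07, 0.132, 0, 0, 0]]
[[0.002, 0.032, 0.039, 0, 0, 0], [0.004, 0.067, 0.074, 0, 0, 0], [0.006, 0.106, 0.105, 0, 0, 0]]
```

drive_tool:
  rows:
    - [[0,-0.027,0.044,0,0,0],[-0.002,-0.046,0.09,0,0,0],[-0.003,-0.062,0.14,0,0,0],[-0.004,-0.074,0.206,0,0,0],[-0.004,-0.074,0.206,0,0,0],[-0.004,-0.074,0.206,0,0,0],[-0.004,-0.074,0.206,0,0,0],[-0.004,-0.074,0.206,0,0,0]]

```text
time_s: 21.28
eef_pos: [494.7, 9.8, 289.4]
ee_rot: [-0.0, 0.999, -0.035, 0.002]
force: [-3.1, 4.7, 4.1]
grip_width: 0.194
```

```bash
python3 plan.py -0.1 1 -.7|head -1
python3 - <<'E'
from h import *
for n in("wrist","top","scene"):
    im=viewer.capture(n);cv2.imwrite(f"pics/{n}9.png",im[:,:,::-1])
    if n=="top":
        c=viewer.calibration("top")
        for s,ce,l in big(red(im),2):
            ys,xs=np.nonzero(l); r=cv2.minAreaRect(np.stack([xs,ys],1).astype(np.float32));print(r,[onz(c,*p,232)[:2].round(1) for p in cv2.boxPoints(r)])
print(ctrl.sense()["dq"].round(4),ctrl.sense()["grip_width"])
a=cv2.imread("pics/top9.png");b=cv2.imread("pics/scene9.png");cv2.imwrite("pics/c9.png",np.hstack([cv2.resize(a[110:260,120:320],(400,300)),cv2.resize(b[150:280,200:373],(400,300))]))
E
```

```text
ph 1.683 r 49.73 [494.7   9.8 289.4] [-3.1  4.7  4.1]
((264.2115173339844, 143.0576934814453), (22.803508758544922, 6.928757667541504), 52.12501525878906) [array([675.5,  72.2]), array([686.1,  59.3]), array([643.3,  24.8]), array([632.7,  37.6])]
((260.5000305175781, 148.00001525878906), (6.363961219787598, 2.1213202476501465), 45.0) [array([650.6,  64.3]), array([654.4,  60.8]), array([643.7,  49.8]), array([640. ,  53.3])]
[-0.0018 -0.0014 -0.0002 -0.0018 -0.0008 -0.0004] 0.19510184517016732
```

View pics/c9.png

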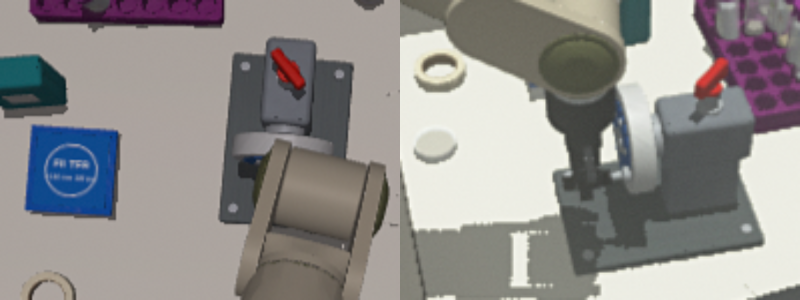

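```bash
python3 -c "
from rig import ctrl
print(ctrl.finish_job())"
```

```text
the job is handed in; nothing more can be done
None
```

The job is handed in at about 21 s of the 72 s allowed; no verdict was reported.

- **Clamp:** I turned the red knob anticlockwise to about 1.39 rad. The last top picture shows its bar 0.68 rad from the world x axis, which gives that value. My first closing caught the collar below the bar, so I opened, rose 12 mm and regripped before turning.
- **Feeling the wheel:** I gripped the crank handle and led it from 2.56 rad over the top to −1.18 rad, then back to 2.13 rad, reading the force along the way. The fit gave a drag of 5.1 N and a heavy side of 3.8 N at the handle, both within the given ranges. It put the heavy side straight down at a handle angle of 1.66 rad with both directions, or 1.73 rad from the first sweep alone. The two differ by 0.07 rad, well inside the 0.3 rad allowed.
- **Final state:** The handle is held at about 1.68 rad and the arm is still. The finger opening of 0.195 fits the 18 mm sleeve, and the grip was last set to 40 N. The feeler cannot be read, so the heavy side's position rests on the force fit.
- **Other checks:** In the part of the last pictures I looked at, the filter box, tape roll and dish appear unmoved. I did not look at the pipette and marker again, and the arm made no contact near them.

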